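# Index a tumbler three clicks round and hold it

## Robot

A 6-joint arm with a two-finger parallel gripper is mounted at the origin on a cart in front of the work surface, level with it; the furniture and walls round the work are solid. World frame = base frame: x ahead of the robot, y to its left, z up, the work surface at z = 0. Lengths are in mm, angles in degrees, forces in N, time in s.
With the tool pointing down it reaches from about 350 to 850 mm from the base axis. Payload 8.1 kg.
Tool frame: the origin (TCP) lies midway between the tips of the shut fingers; the grasp point (between the pads) lies 19 mm behind it; x points along the fingers, y is the direction in which the jaws open and shut, and the axes are right-handed (so a half turn about x gives the same grasp; the last joint's range is limited). The gripper opens to 85 mm and grips with 20 to 120 N. Pads are 22 mm wide; open, the fingers measure 114 mm over their backs; the gripper's body (76 mm by 85 mm) begins 54 mm behind the grasp point. The pads swing forward as they close: fully open they stand 13 mm farther back than shut.
Start: joints at [-69.465, 7.471, 85.268, -0, 87.261, -4.893], TCP at [257.644, -541.871, 231.292] pointing down, gripper open.
Joint ranges: [-169.43, 169.43], [-51.17, 129.36], [1.28, 143.12], [-76.62, 256.62], [0, 156.53], [-152.29, 152.29]. Speed limits (degrees/s): [136.94, 136.94, 159.86, 180, 180, 180].

## Interface

Orientations are given as [roll, pitch, yaw] about the fixed x, y, z axes, in that order (R = Rz(yaw) Ry(pitch) Rx(roll)).
In Python, from bench import sense, snapshot, hand_in gives the robot as it stands.
- The arm moves only by the tool drive_tool, never from a script. Its argument "deltas" is a list of rows, each a list of 7 numbers: the closure in counts, from 0 (fully open) to 255 (shut), then the shift along the tool's x, y, z in m, then the turn, a rotation vector about the tool's x, y, z in rad. A call has exactly 10 rows; each row is the pose to reach, as a shift and turn from the pose commanded when the call began, along the tool's axes at that moment; what a row does not reach only later rows make up. A row lasts 1/12 s, in which the tool goes at most 41.7 mm and 7.16 degrees, less where a joint would pass 70% of its speed; a pose out of reach is approached as far as the arm can. A call with a gripper value outside its range is refused whole. The fingers move at their own pace and stop on an object; "squeeze" is the grip in N (left out, the last holds). Time passes only in rows, so rows that repeat a pose let the fingers close, or fill a call up. It gives the time, the measured TCP pose, the force and the opening at its end, in the units of the state.
- sense(): the state, without advancing time (a new reading comes with each control period).
- snapshot(name): name is "scene" or "top" or "wrist"; returns a dict with "frame" (420x560x3 uint8, blue, green, red), "fx", "fy", "cx", "cy" (pixels), "rvec" (rotation vector, rad) and "tvec" (3), from world to camera coordinates, as OpenCV has them. Camera axes: x right, y down, z forward; pixel columns grow to the right and rows downward; lengths in mm; the calibration is good to about 2 mm. A picture is of the moment at which its call begins. There is no depth.
- hand_in(): hands the job in, once; it reports no verdict.
The state is a dict: "time": time; "joint_pos": joint angles; "qd": joint speeds; "joint_efforts": joint torques, N m; "tool_pos": TCP position; "tcp_rot": TCP orientation; "ft_force": force on the tool from outside, world axes, zero at the start; "wrist_torque": the same for the moment, N m; "finger_gap": finger opening in mm.
Only numpy, scipy, OpenCV 4.12 (cv2) and the standard library are available. Lean on these libraries where they do the work, as an engineer would, in place of code of your own. Each camera call takes 0.05 s, during which the arm holds its last target.

## Task

The tumbler on the small indexing stand is to be turned to its next facet. Loosen the locking wing nut about a quarter turn anticlockwise (seen from above), so that its steel bar draws clear of the pin wheel, then turn the bar-shaped index knob clockwise, counting the clicks, to the third stop and no farther. Finish still gripping the knob there (do not let go at the end), with the tumbler standing on its wheel head and the jars and the test tile left where they are.

Things in the scene. Friction and masses are not known exactly. Their poses are not given: they have to be found in the camera images.
- index_stand: Grey base plate, 120 x 320 x 14 mm, fixed; its place and yaw vary. Origin under the knob axis at bench height; at yaw 0 x points away from the robot, y (long side, -185 to +135 mm) to its left. In its frame: knob axis (0, 0); wing nut axis (0, +105 mm) on a block 44 x 56 mm, 38 mm high; wheel head with tumbler (0, -135 mm); plunger block, 36 mm high, 68 mm from the knob towards (-x, -y)
- knob_grip (a point): Grip point of the index knob, on its axis, 65 mm above the bench. A black upright bar 56 mm long (point x), 16 mm thick (point y), 40 to 78 mm above the bench, on a hub of 38 mm (top 42.5 mm high) over a wheel of 18 steel pins, 90 mm across, up to 33 mm high. Pinch it from above across the 16 mm. The point turns with the knob; at 0 its axes are those of index_stand
- index_knob (a joint): Turn of the knob in rad, 0 at the start, growing clockwise seen from above. A spring plunger makes a stop every 20 degrees: first 0.349, second 0.698, third 1.047. Leaving a stop takes about 0.14 N m; the resistance falls to nothing half-way and then reverses, so it snaps into the next stop. While the wing nut is tight the lock bar blocks it
- nut_grip (a point): Grip point of the locking wing nut, on its axis, 74 mm above the bench. Steel; its two wings make one upright plate 56 mm long (point x), 10 mm thick (point y), 55 to 88 mm above the bench (84 mm in the middle), on a hub 24 mm across whose top is 56 mm high. Pinch it from above across the 10 mm. The point turns with the nut; at 0 its axes are those of index_stand
- lock_nut (a joint): Turn of the wing nut in rad, 0 to 0.12 (tight) at the start, growing as it loosens, anticlockwise seen from above; end stop at 1.57. It draws the lock bar out of the pin wheel by 9 mm a rad; clear from 1.0 rad (57 degrees) on. Friction about 0.08 N m; it stays where it is left
- wheel_top (a point): Centre of the top of the aluminium wheel head, 94 mm across, 34 mm above the bench; fixed point. The head turns with the knob, one to one, the same way round
- tumbler_centre (a point): Centre, half-way up, of the clay tumbler (68 mm across, 89 mm tall, 0.2 kg) that stands loose on the wheel head; its rim is 123 mm above the bench
- tumbler: The same tumbler; origin at the centre of its underside, z up
- jar_a: Bystander: underglaze jar with black lid and reddish contents, 58 mm across, 73 mm tall; origin at the centre of its underside
- jar_b: Bystander: underglaze jar with black lid and pale contents, 58 mm across, 73 mm tall; origin at the centre of its underside
- tile: Bystander: flat brown test tile with a hole, 72 x 40 x 9 mm; origin at the centre of its underside

How it is judged:
By the outcome, as a careful person would: the job done as asked, in the order asked, and still so for the second after the job is handed in, while the arm keeps its last pose, push and grip.
It also fails if it takes over 70 s, if anything falls off the work surface, if the arm or the gripper's body presses on something with over 40 N, if the wrist force passes 120 N, or if a joint passes its speed limit or range.

## Working session

There is one attempt and no reset: what is moved stays moved. The work goes in short steps, Python scripts to look and compute and a tool call to move; the robot and the scene stay as the last step left them, time stands still between calls to the robot, and variables do not carry over. Pictures are saved under pics/ and viewed, and the job is handed in when it is done.

Besides the shell and the picture viewer there is one more tool, called by a JSON object that holds its "fn" and its "kwargs", one argument or row to a line. drive_tool: Moves the arm, as the interface text tells. Its arguments: {"type":"object","properties":{"deltas":{"type":"array","items":{"type":"array","items":{"type":"number"}}},"squeeze":{"type":"number"}},"required":["deltas"]}

```bash
ls; mkdir -p pics
python3 - <<'E'
from bench import sense,snapshot
import cv2
print(sense())
for n in("scene","top","wrist"):
    s=snapshot(n); cv2.imwrite(f"pics/{n}0.png",s["frame"]); print(n,s["fx"],s["cx"],s["cy"],s["rvec"],s["tvec"])
E
```

```text
pics
{'time': 0.0, 'joint_pos': array([-6.94653265e+01,  7.51682094e+00,  8.53294468e+01,  1.26405611e-03,
        8.72602215e+01, -4.89102891e+00]), 'qd': array([ 0.04073527, -0.00895935, -0.05082691, -0.02417396,  0.05577755,
        0.0415191 ]), 'joint_efforts': array([-1.93467545e-04, -5.69389451e+01, -5.00553775e+01, -1.15123203e-04,
        1.46446333e-02,  4.65098663e-05]), 'tool_pos': array([ 257.45945324, -541.35248089,  230.22495616]), 'tcp_rot': array([-95.57027441,  89.8935032 , 109.85536645]), 'ft_force': array([ 0.31399839, -0.51356084,  0.55704683]), 'wrist_torque': array([-0.01286365, -0.00836988,  0.01840673]), 'finger_gap': 85.46834726058992}
scene 510.1631804226709 285.2509745844882 205.42037865067854 [ 0.67837431 -2.61068729  1.13066802] [472.53151545 281.83276937 985.05939861]
top 393.1155059266766 279.08204091519775 202.219642554476 [ 2.20976808 -2.17045746  0.1360915 ] [-86.30972655 554.86112953 933.49000251]
wrist 371.40141415401695 279.4213993498485 208.28593767812328 [-2.44644604  1.54410546  0.22187461] [-600.05196325  -36.38510218  376.81456578]
```

View pics/scene0.png

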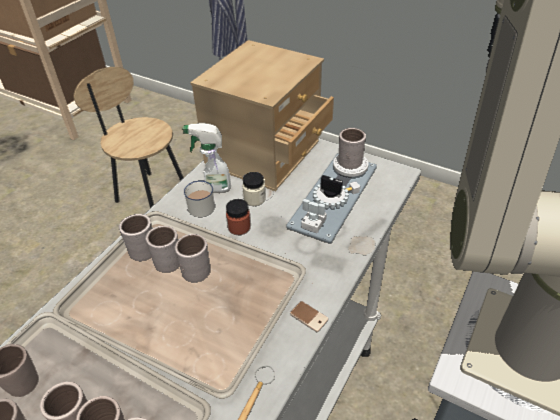

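View pics/top0.png

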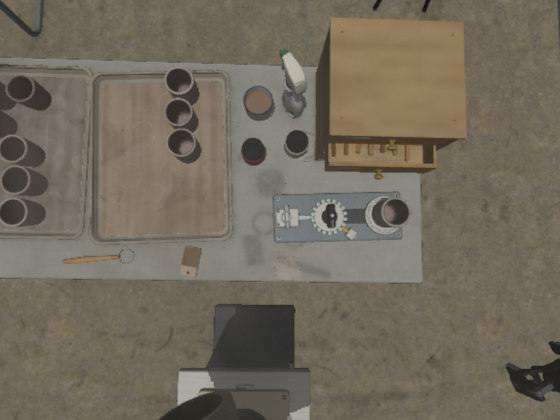

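View pics/wrist0.png

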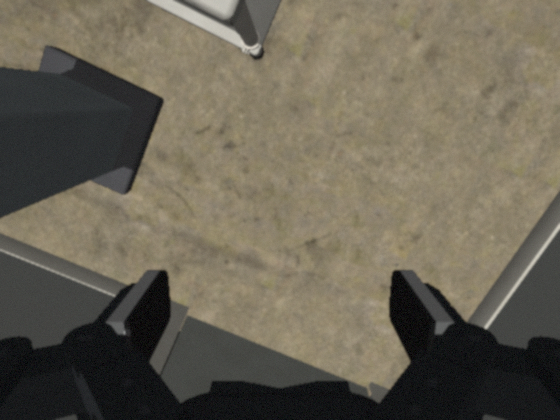

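The top view shows the stand at about cols 273–402, rows 192–242. The wing nut is near (288,217), the knob near (329,216) and the tumbler near (393,213). The drawer is open just above the stand, at rows 140–170. I'll zoom in and measure.

```bash
cat > h.py <<'E'
import numpy as np, cv2
def cam(s):
    R,_=cv2.Rodrigues(np.array(s["rvec"],float)); t=np.array(s["tvec"],float).ravel()
    K=np.array([[s["fx"],0,s["cx"]],[0,s["fy"],s["cy"]],[0,0,1.]]); return K,R,t
def ray(s,uv):
    K,R,t=cam(s); d=R.T@np.linalg.inv(K)@np.array([uv[0],uv[1],1.]); return -R.T@t,d
def onplane(s,uv,z):
    o,d=ray(s,uv); return (o+d*(z-o[2])/d[2])
def proj(s,P):
    K,R,t=cam(s); p=K@(R@np.asarray(P,float)+t); return p[:2]/p[2]
E
python3 - <<'E'
from bench import snapshot
from h import *
s=snapshot("top"); f=s["frame"]
cv2.imwrite("pics/topz.png",cv2.resize(f[175:260,260:420],None,fx=5,fy=5,interpolation=cv2.INTER_CUBIC))
sc=snapshot("scene"); g=sc["frame"]
cv2.imwrite("pics/scz.png",cv2.resize(g[115:245,275:390],None,fx=4.6,fy=4.6,interpolation=cv2.INTER_CUBIC))
i=f.astype(int); m=((i[...,0]-i[...,2]>12)).astype(np.uint8)*255
m[:180]=0;m[260:]=0;m[:,:260]=0;m[:,420:]=0
m=cv2.morphologyEx(m,cv2.MORPH_OPEN,np.ones((2,2)))
c=np.vstack([k for k in cv2.findContours(m,0,2)[0] if cv2.contourArea(k)>15])
r=cv2.minAreaRect(c);print(r); b=cv2.boxPoints(r)
for p in b: print(p,onplane(s,p,14).round(1))
P=np.array([onplane(s,p,14)[:2] for p in b]);print(P.mean(0),[np.linalg.norm(P[k]-P[k-1]).round(1) for k in range(4)])
cv2.imwrite("pics/mask.png",m[170:270,250:420])
E
```

```text
Traceback (most recent call last):
ValueError: need at least one array to concatenate
```

View pics/topz.png

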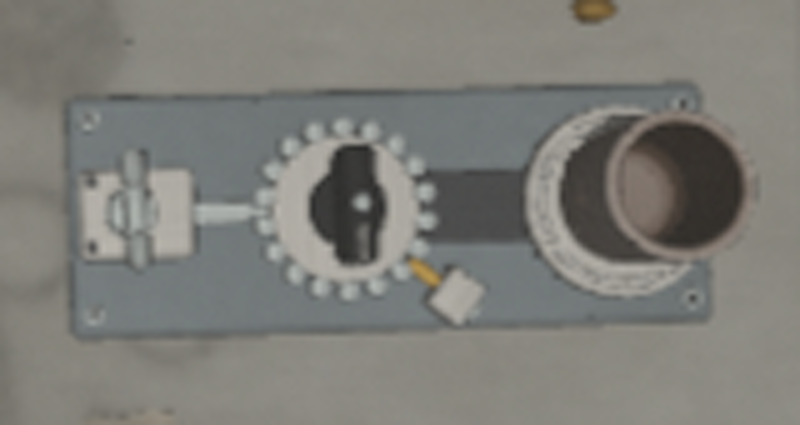

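View pics/scz.png

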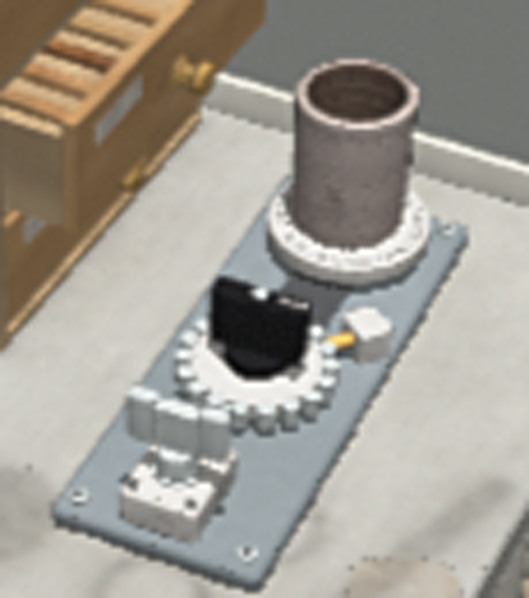

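The zoom shows plate corners at about (68,100), (697,85), (710,320) and (75,337), in 5x zoomed pixels. The wing plate and the knob bar both lie nearly along the image's vertical. Next I'll loosen the mask threshold.

Run:
```python
from bench import snapshot
from h import *
s=snapshot("top"); f=s["frame"]
i=f.astype(int); m=((i[...,0]-i[...,2]>3)).astype(np.uint8)*255
m[:180]=0;m[260:]=0;m[:,:260]=0;m[:,420:]=0
m=cv2.morphologyEx(m,cv2.MORPH_OPEN,np.ones((3,3)))
c=np.vstack([k for k in cv2.findContours(m,0,2)[0] if cv2.contourArea(k)>15])
r=cv2.minAreaRect(c);print(r)
for name,b in(("mask",cv2.boxPoints(r)),("eye",np.array([[68,100],[697,85],[710,320],[75,337]])/5+[259.6,174.6])):
    P=np.array([onplane(s,p,14)[:2] for p in b]);print(name,P.round(1).tolist(),P.mean(0),[np.linalg.norm(P[k]-P[k-1]).round(1) for k in range(4)])
    (_, sz, a)=cv2.minAreaRect(P.astype(np.float32)); 
    L=max([(np.linalg.norm(P[k]-P[k-1]),k) for k in range(4)])[1]; v=P[L]-P[L-1]; v=v*np.sign(v[1]); yaw=np.degrees(np.arctan2(-v[0],v[1]))
    y=np.radians(yaw); Y=np.array([-np.sin(y),np.cos(y)]); o=P.mean(0)+25*Y
    print("yaw",yaw,"knob",o,"nut",o+105*Y,"wheel",o-135*Y)
    for q,z in((o,78),(o+105*Y,84),(o-135*Y,123)):
        print((proj(s,[*q,z])-[259.6,174.6])*5, proj(snapshot("scene"),[*q,z]))
```

```text
((334.4263916015625, 216.63009643554688), (46.80513000488281, 120.37069702148438), 88.53119659423828)
mask [[575.7, -63.0], [589.6, -364.4], [472.8, -366.2], [460.4, -68.0]] [ 524.65049649 -215.3832049 ] [np.float64(115.4), np.float64(301.7), np.float64(116.8), np.float64(298.4)]
yaw 2.6307571679962987 knob [ 523.50301542 -190.40955304] nut [518.68359493 -85.52021523] wheel [ 529.6994132  -325.26727308]
[346.25783106 203.41535088] [330.12043415 180.90042135]
[120.32125637 208.96947868] [312.21138797 205.44851743]
[665.83002144 189.15344375] [351.7963202  136.67705318]
eye [[576.2, -61.9], [590.1, -377.1], [472.8, -382.2], [459.4, -67.4]] [ 524.60558638 -222.12678386] [np.float64(116.9), np.float64(315.5), np.float64(117.4), np.float64(315.1)]
yaw 2.528469162863153 knob [ 523.50269164 -197.15112325] nut [518.87053372 -92.25334866] wheel [ 529.45832324 -332.01969057]
[360.74982515 203.6831231 ] [331.32247016 179.33777946]
[135.01250889 208.83004144] [313.47797228 203.67711054]
[680.93715426 189.98034047] [352.9634751  135.35037612]
```

```bash
cat >> h.py <<'E'
from scipy.spatial.transform import Rotation as Ro
def Rt(st): return Ro.from_euler('xyz',st["tcp_rot"],degrees=True).as_matrix()
def delta(st,P,axis_deg):
    """tool delta to TCP P, straight down, with tool y at world heading axis_deg (mod 360)"""
    R=Rt(st); y=np.array([np.cos(np.radians(axis_deg)),np.sin(np.radians(axis_deg)),0]); x=np.array([0,0,-1.]); G=np.c_[x,y,np.cross(x,y)]
    return (R.T@(np.array(P)-st["tool_pos"])/1000).round(4), Ro.from_matrix(R.T@G).as_rotvec().round(4)
E
python3 - <<'E'
from bench import snapshot,sense
from h import *
st=sense(); print(Rt(st).round(3))
a=snapshot("top");b=snapshot("scene")
def tri(p,q):
    o1,d1=ray(a,p);o2,d2=ray(b,q);d1/=np.linalg.norm(d1);d2/=np.linalg.norm(d2)
    t=np.linalg.lstsq(np.c_[d1,-d2],o2-o1,rcond=None)[0]; A=o1+t[0]*d1;B=o2+t[1]*d2
    return ((A+B)/2).round(0),np.linalg.norm(A-B).round(1)
print(tri((378.6,176.5),(316.5,130)))
print("drawer corner L",tri((328,167),(288,142)))
for u in((133,152),(138,268)): print("nut end",onplane(a,np.array(u)/5+[259.6,174.6],88))
for u in((357,143),(356,265)): print("knob end",onplane(a,np.array(u)/5+[259.6,174.6],78))
for ax in (92.5,-87.5):
    print(delta(st,[519,-92,150],ax))
E
```

```text
[[ 0.     0.429 -0.903]
 [-0.    -0.903 -0.429]
 [-1.     0.     0.   ]]
(array([ 609., -288.,  140.]), np.float64(5.6))
drawer corner L (array([ 624., -171.,  172.]), np.float64(9.9))
nut end [544.62993783 -90.74277922  88.        ]
nut end [491.74346098 -93.80048824  88.        ]
knob end [ 551.67668277 -195.28364933   78.        ]
knob end [ 495.12315994 -195.06618165   78.        ]
(array([ 0.0813, -0.2941, -0.4292]), array([-2.7414e+00,  1.0000e-04, -0.0000e+00]))
(array([ 0.0813, -0.2941, -0.4292]), array([ 4.002e-01, -0.000e+00, -1.000e-04]))
```

{"fn": "drive_tool", "kwargs": {
  "deltas": [
    [0,0.003,-0.015,-0.021,0.02,0,0],
    [0,0.006,-0.037,-0.054,0.05,0,0],
    [0,0.01,-0.06,-0.087,0.08,0,0],
    [0,0.014,-0.083,-0.12,0.12,0,0],
    [0,0.018,-0.106,-0.154,0.16,0,0],
    [0,0.022,-0.129,-0.188,0.2,0,0],
    [0,0.026,-0.152,-0.222,0.24,0,0],
    [0,0.03,-0.175,-0.256,0.28,0,0],
    [0,0.034,-0.198,-0.29,0.31,0,0],
    [0,0.038,-0.221,-0.323,0.34,0,0]
  ],
  "squeeze": 30
}}

```text
time: 1.53
tool_pos: [455.2, -201.7, 193.5]
tcp_rot: [147.2, 89.9, -27.0]
ft_force: [0.3, 0.3, 0.5]
finger_gap: 85.4
```

Run:
```python
from bench import snapshot,sense
from h import *
st=sense(); print(st["time"],st["tool_pos"],st["ft_force"],st["joint_pos"].round(1))
a=snapshot("wrist"); K,R,t=cam(a); print("cam in tool",Rt(st).T@(-R.T@t-st["tool_pos"]))
print(delta(st,[519,-92,180],-87.5))
```

```text
1.5333 [ 455.23444514 -201.72556056  193.47998386] [0.28576434 0.33059454 0.47709531] [-29.8  -7.4 104.1   0.   83.2  54.3]
cam in tool [-141.21112902    0.39626445  -71.50506648]
(array([ 0.0135, -0.1027, -0.0746]), array([ 0.0585, -0.0008, -0.0005]))
```

{"fn": "drive_tool", "kwargs": {
  "deltas": [
    [0,0.002,-0.025,-0.02,0.01,0,0],
    [0,0.005,-0.05,-0.037,0.03,0,0],
    [0,0.01,-0.075,-0.055,0.05,0,0],
    [0,0.013,-0.095,-0.07,0.058,0,0],
    [0,0.0135,-0.103,-0.075,0.058,0,0],
    [0,0.0135,-0.103,-0.075,0.058,0,0],
    [0,0.0135,-0.103,-0.075,0.058,0,0],
    [0,0.0135,-0.103,-0.075,0.058,0,0],
    [0,0.0135,-0.103,-0.075,0.058,0,0],
    [0,0.0135,-0.103,-0.075,0.058,0,0]
  ]
}}

```text
time: 2.42
tool_pos: [518.1, -94.6, 180.1]
tcp_rot: [132.7, 90.0, -44.8]
ft_force: [-0.6, 0.0, 0.3]
finger_gap: 85.5
```

Run:
```python
from bench import snapshot,sense
from h import *
st=sense(); print(st["time"],st["tool_pos"],st["tcp_rot"])
a=snapshot("wrist"); cv2.imwrite("pics/w1.png",a["frame"])
for p in ([519,-92,84],[519,-92,56],[523.5,-197,78]): print(proj(a,p))
```

```text
2.4167 [518.09958726 -94.58117429 180.06257703] [132.70360949  89.97324444 -44.76282234]
[274.47858998 210.04360351]
[274.90486093 199.25507643]
[428.55651536 207.81317469]
```

View pics/w1.png

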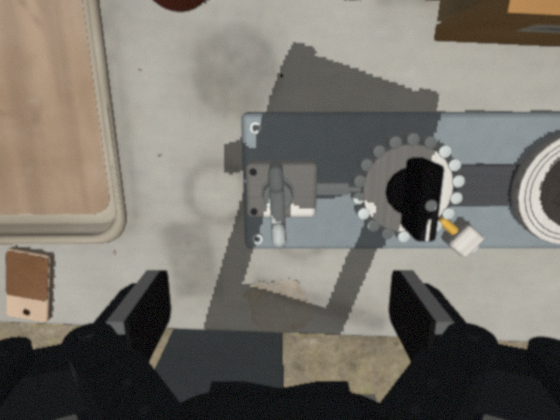

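Run:
```python
from h import *
f=cv2.imread("pics/w1.png")
cv2.imwrite("pics/w1z.png",cv2.convertScaleAbs(cv2.resize(f[140:260,235:475],None,fx=3.3,fy=3.3,interpolation=cv2.INTER_CUBIC),alpha=1.6))
```

```text
(no output)
```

View pics/w1z.png

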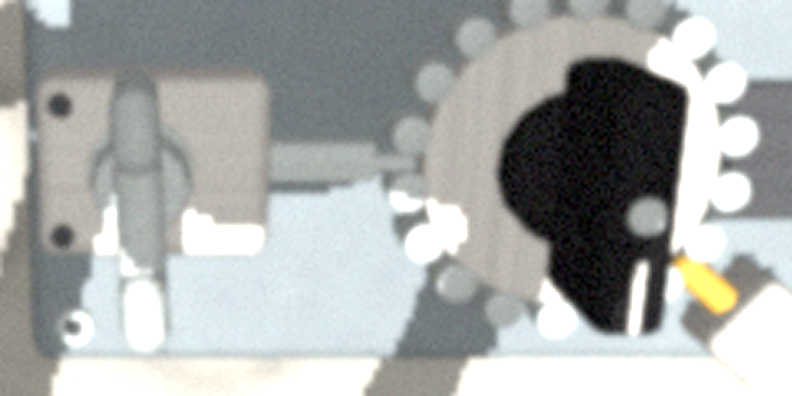

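Run:
```python
from bench import snapshot,sense
from h import *
a=snapshot("wrist"); z=lambda u:np.array(u)/3.3+[235-.35,140-.35]
A=onplane(a,z((133,75)),56);B=onplane(a,z((144,350)),88);print(A,B,(A+B)/2,np.linalg.norm((A-B)[:2]),np.degrees(np.arctan2(*(A-B)[[1,0]])))
# seen centre line top edge: 
C=onplane(a,z((140,175)),84);print("mid hump",C)
print("knob cap",onplane(a,z((647,216)),78), "bar end",onplane(a,z((637,335)),78))
```

```text
[546.41858056 -90.72382339  56.        ] [495.29747147 -95.43713213  88.        ] [520.85802601 -93.08047776  72.        ] 51.33793016551106 5.267713791017499
mid hump [531.02418291 -93.04722476  84.        ]
knob cap [ 525.5379679 -197.9823307   78.       ] bar end [ 499.34388879 -200.04223946   78.        ]
```

Run:
```python
from bench import sense
from h import *
st=sense();print(delta(st,[519.5,-92.5,59],-86),Rt(st).round(3).tolist())
```

```text
(array([ 0.121 , -0.0017, -0.0014]), array([-0.0253, -0.0003, -0.0002])) [[0.0, 0.045, -0.999], [-0.0, -0.999, -0.045], [-1.0, 0.0, -0.0]]
```

{"fn": "drive_tool", "kwargs": {
  "deltas": [
    [60,0.01,-0.001,-0.001,-0.02,0,0],
    [60,0.03,-0.0017,-0.0014,-0.025,0,0],
    [60,0.05,-0.0017,-0.0014,-0.025,0,0],
    [60,0.07,-0.0017,-0.0014,-0.025,0,0],
    [60,0.09,-0.0017,-0.0014,-0.025,0,0],
    [60,0.105,-0.0017,-0.0014,-0.025,0,0],
    [60,0.115,-0.0017,-0.0014,-0.025,0,0],
    [60,0.12,-0.0017,-0.0014,-0.025,0,0],
    [60,0.12,-0.0017,-0.0014,-0.025,0,0],
    [60,0.12,-0.0017,-0.0014,-0.025,0,0]
  ]
}}

```text
time: 3.35
tool_pos: [520.0, -91.7, 60.2]
tcp_rot: [161.9, 90.0, -14.1]
ft_force: [0.3, -0.4, 0.5]
finger_gap: 65.2
```

Run:
```python
from bench import snapshot,sense
from h import *
st=sense(); print(st["time"],st["tool_pos"],st["ft_force"])
for n in("wrist","scene"):
  a=snapshot(n); cv2.imwrite(f"pics/{n}2.png",a["frame"] if n=="wrist" else cv2.resize(a["frame"][80:250,230:440],None,fx=3.3,fy=3.3))
```

```text
3.35 [519.97949864 -91.73190835  60.15176268] [ 0.31325927 -0.39712156  0.49562673]
```

View pics/wrist2.png

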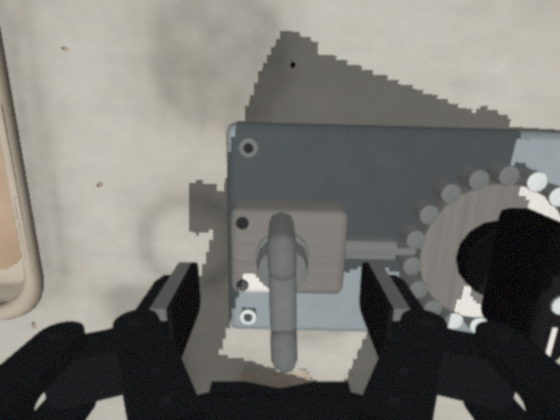

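View pics/scene2.png

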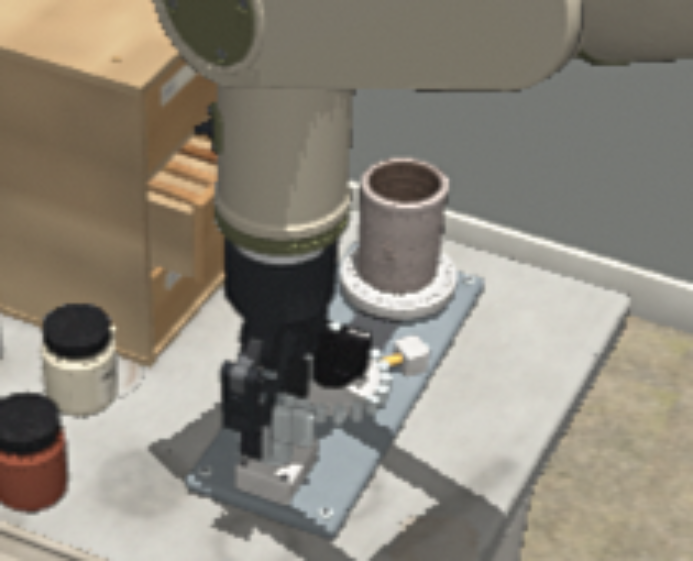

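The fingers (inner edges near cols 195 and 362) straddle the wing plate (col ~283), which is parallel to the pads. Closing now.

{"fn": "drive_tool", "kwargs": {
  "deltas": [
    [120,0,0,0,0,0,0],
    [180,0,0,0,0,0,0],
    [220,0,0,0,0,0,0],
    [255,0,0,0,0,0,0],
    [255,0,0,0,0,0,0],
    [255,0,0,0,0,0,0],
    [255,0,0,0,0,0,0],
    [255,0,0,0,0,0,0],
    [255,0,0,0,0,0,0],
    [255,0,0,0,0,0,0]
  ],
  "squeeze": 40
}}

```text
time: 4.28
tool_pos: [519.9, -92.7, 60.3]
tcp_rot: [102.0, 89.9, -73.9]
ft_force: [-1.1, -5.6, 1.9]
finger_gap: 8.7
```

Run:
```python
from bench import snapshot,sense
from h import *
st=sense(); print(st["time"],st["tool_pos"],st["ft_force"],st["wrist_torque"],st["finger_gap"],st["joint_pos"].round(1))
```

```text
4.2833 [519.89968257 -92.69003784  60.27762337] [-1.12830272 -5.63764059  1.91129888] [-0.65863884  0.18332427  0.06276721] 8.678241731175152 [-1.560e+01  5.200e+00  1.064e+02 -1.000e-01  6.840e+01  7.040e+01]
```

{"fn": "drive_tool", "kwargs": {
  "deltas": [
    [255,0,0.0005,0,-0.03,0,0],
    [255,0,0.0008,0,-0.1,0,0],
    [255,0,0.0008,0,-0.18,0,0],
    [255,0,0.0008,0,-0.26,0,0],
    [255,0,0.0008,0,-0.34,0,0],
    [255,0,0.0008,0,-0.42,0,0],
    [255,0,0.0008,0,-0.5,0,0],
    [255,0,0.0008,0,-0.58,0,0],
    [255,0,0.0008,0,-0.66,0,0],
    [255,0,0.0008,0,-0.7,0,0]
  ]
}}

```text
time: 5.12
tool_pos: [519.9, -92.8, 60.3]
tcp_rot: [66.7, 90.0, -68.9]
ft_force: [-1.7, -1.3, 2.8]
finger_gap: 9.1
```

Run:
```python
from bench import snapshot,sense
from h import *
st=sense(); print(st["time"],st["tool_pos"],st["ft_force"],st["wrist_torque"],st["finger_gap"],st["joint_pos"].round(1),Rt(st).round(3).tolist())
```

```text
5.1167 [519.89688561 -92.84122878  60.26339077] [-1.6850618  -1.28536654  2.81449045] [-0.20924336  0.34282292 -0.02888816] 9.09975804904865 [-15.7   5.2 106.4  -0.   68.4  29.9] [[0.0, 0.7, -0.714], [-0.001, -0.714, -0.7], [-1.0, 0.001, 0.0]]
```

Forces are small. I'll continue another 0.7 rad.

{"fn": "drive_tool", "kwargs": {
  "deltas": [
    [255,0,0,0,-0.06,0,0],
    [255,0,0,0,-0.14,0,0],
    [255,0,0,0,-0.22,0,0],
    [255,0,0,0,-0.3,0,0],
    [255,0,0,0,-0.38,0,0],
    [255,0,0,0,-0.46,0,0],
    [255,0,0,0,-0.54,0,0],
    [255,0,0,0,-0.62,0,0],
    [255,0,0,0,-0.69,0,0],
    [255,0,0,0,-0.7,0,0]
  ]
}}

```text
time: 5.95
tool_pos: [520.0, -92.9, 60.3]
tcp_rot: [34.8, 89.9, -60.7]
ft_force: [-0.8, -3.0, 2.8]
finger_gap: 9.6
```

Run:
```python
from bench import snapshot,sense
from h import *
st=sense(); print(st["time"],st["tool_pos"],st["ft_force"],st["wrist_torque"],st["finger_gap"],st["joint_pos"].round(1),Rt(st).round(3).tolist())
for n in("wrist","scene"):
  a=snapshot(n); cv2.imwrite(f"pics/{n}3.png",a["frame"] if n=="wrist" else cv2.resize(a["frame"][80:250,230:440],None,fx=3.3,fy=3.3))
```

```text
5.95 [519.97872133 -92.9440373   60.26388153] [-0.75864581 -3.0383859   2.82632086] [-0.44222759  0.40539136  0.00678158] 9.61834349833644 [-15.7   5.2 106.4  -0.   68.4 -10.1] [[0.0, 0.995, -0.097], [-0.001, -0.097, -0.995], [-1.0, 0.001, 0.001]]
```

View pics/scene3.png

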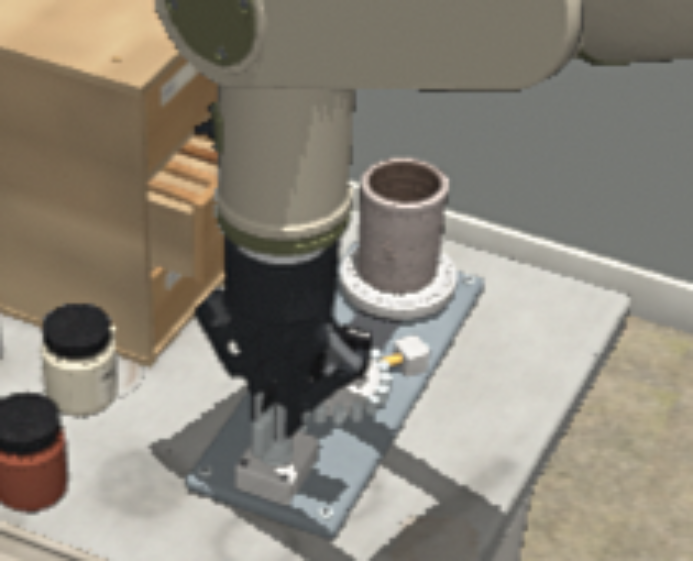

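View pics/wrist3.png

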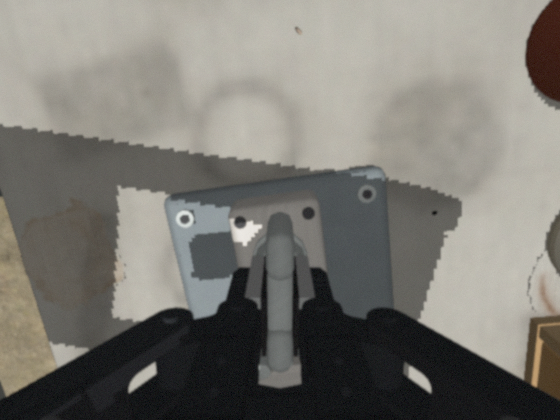

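{"fn": "drive_tool", "kwargs": {
  "deltas": [
    [150,0,0,0,0,0,0],
    [70,0,0,0,0,0,0],
    [60,0,0,0,0,0,0],
    [60,0,0,0,0,0,0],
    [60,-0.01,0,0,0,0,0],
    [60,-0.025,0,0,0,0,0],
    [60,-0.045,0,0,0,0,0],
    [60,-0.065,0,0,0,0,0],
    [60,-0.085,0,0,0,0,0],
    [60,-0.1,0,0,0,0,0]
  ]
}}

```text
time: 6.88
tool_pos: [520.4, -92.5, 162.6]
tcp_rot: [83.4, 89.9, -12.4]
ft_force: [0.7, -0.6, 0.2]
finger_gap: 65.3
```

Run:
```python
from bench import snapshot,sense
from h import *
st=sense(); print(st["time"],st["tool_pos"],st["ft_force"],st["finger_gap"])
a=snapshot("wrist"); cv2.imwrite(f"pics/w4.png",a["frame"])
print(delta(st,[524.5,-197.5,160],92.5),delta(st,[524.5,-197.5,160],30))
```

```text
6.8833 [520.43109343 -92.45833737 162.56446626] [ 0.72776846 -0.57114432  0.15041213] 65.27712979933433
(array([0.0026, 0.0145, 0.1041]), array([-1.7146e+00,  2.1000e-03, -1.4000e-03])) (array([0.0026, 0.0145, 0.1041]), array([-0.6238,  0.0009, -0.002 ]))
```

View pics/w4.png

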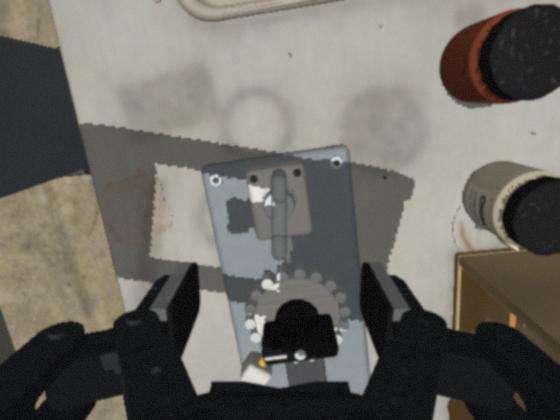

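The nut plate now lies along the stand's long axis (cols ~280, rows 165–260) and the bar no longer reaches the wheel. I'll move to the knob with the camera on the robot side, away from the drawer.

{"fn": "drive_tool", "kwargs": {
  "deltas": [
    [60,0,0.001,0.007,-0.06,0,0],
    [60,0,0.002,0.014,-0.17,0,0],
    [60,0,0.004,0.025,-0.28,0,0],
    [60,0,0.006,0.04,-0.39,0,0],
    [60,0,0.008,0.055,-0.5,0,0],
    [60,0,0.01,0.07,-0.61,0,0],
    [60,0,0.012,0.085,-0.72,0,0],
    [60,0,0.0145,0.1,-0.83,0,0],
    [60,0,0.0145,0.104,-0.94,0,0],
    [60,0,0.0145,0.104,-1.03,0,0]
  ]
}}

```text
time: 7.77
tool_pos: [523.6, -198.6, 159.9]
tcp_rot: [-77.0, 90.0, -113.5]
ft_force: [0.5, 0.2, -0.1]
finger_gap: 65.0
```

{"fn": "drive_tool", "kwargs": {
  "deltas": [
    [60,0,0,0,-0.11,0,0],
    [60,0,0,0,-0.22,0,0],
    [60,0,0,0,-0.33,0,0],
    [60,0,0,0,-0.44,0,0],
    [60,0,0,0,-0.54,0,0],
    [60,0,0,0,-0.62,0,0],
    [60,0,0,0,-0.67,0,0],
    [60,0,0,0,-0.685,0,0],
    [60,0,0,0,-0.685,0,0],
    [60,0,0,0,-0.685,0,0]
  ]
}}

```text
time: 8.6
tool_pos: [523.8, -197.3, 159.9]
tcp_rot: [66.4, 90.0, 68.8]
ft_force: [0.2, -0.1, -0.3]
finger_gap: 65.7
```

Run:
```python
from bench import snapshot,sense
from h import *
st=sense(); print(st["time"],st["tool_pos"],st["ft_force"],st["finger_gap"],st["joint_pos"].round(1),Rt(st).round(3).tolist())
a=snapshot("wrist"); cv2.imwrite(f"pics/w5.png",a["frame"])
b=snapshot("top"); cv2.imwrite("pics/t5.png",b["frame"])
print(proj(a,[524.5,-197.5,78]))
print(delta(st,[524.5,-197.5,48],92.5))
```

```text
8.6 [ 523.80774076 -197.26475579  159.87137566] [ 0.15468739 -0.11445458 -0.28754238] 65.66459779328349 [ -25.9    3.8   96.7    0.    79.5 -118.3] [[0.0, -0.042, 0.999], [0.0, 0.999, 0.042], [-1.0, 0.0, 0.0]]
[279.95799641 218.17981691]
(array([ 0.1119, -0.0003,  0.0007]), array([-0.0011,  0.    , -0.0001]))
```

View pics/w5.png

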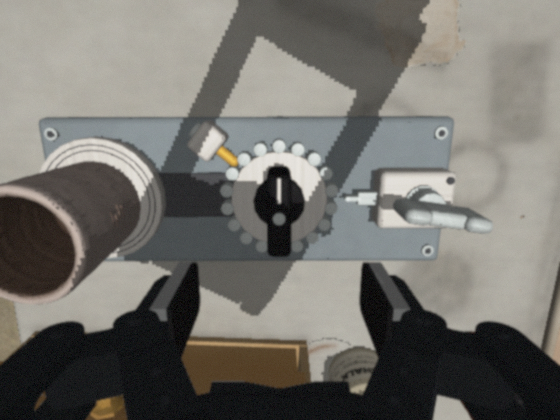

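The lock bar tip (col 345) is clear of the pins (col 333). The knob bar is at col 279, aligned and centred between the fingers. Descending.

{"fn": "drive_tool", "kwargs": {
  "deltas": [
    [60,0.01,0,0.0005,0,0,0],
    [60,0.03,0,0.0007,0,0,0],
    [60,0.05,0,0.0007,0,0,0],
    [60,0.07,0,0.0007,0,0,0],
    [60,0.09,0,0.0007,0,0,0],
    [60,0.103,0,0.0007,0,0,0],
    [60,0.111,0,0.0007,0,0,0],
    [120,0.111,0,0.0007,0,0,0],
    [160,0.111,0,0.0007,0,0,0],
    [160,0.111,0,0.0007,0,0,0]
  ]
}}

```text
time: 9.53
tool_pos: [525.4, -197.8, 50.0]
tcp_rot: [-29.2, 89.9, -26.7]
ft_force: [1.0, -0.1, 0.4]
finger_gap: 32.1
```

{"fn": "drive_tool", "kwargs": {
  "deltas": [
    [190,0,0,0,0,0,0],
    [210,0,0,0,0,0,0],
    [240,0,0,0,0,0,0],
    [255,0,0,0,0,0,0],
    [255,0,0,0,0,0,0],
    [255,0,0,0,0,0,0],
    [255,0,0,0,0,0,0],
    [255,0,0,0,0,0,0],
    [255,0,0,0,0,0,0],
    [255,0,0,0,0,0,0]
  ],
  "squeeze": 50
}}

```text
time: 10.37
tool_pos: [525.5, -197.7, 50.3]
tcp_rot: [-27.2, 89.9, -24.7]
ft_force: [-0.5, 0.4, 6.3]
finger_gap: 15.0
```

Run:
```python
from bench import snapshot,sense
from h import *
st=sense(); print(st["time"],st["tool_pos"],st["ft_force"],st["wrist_torque"],st["finger_gap"],st["joint_pos"].round(1),Rt(st).round(3).tolist())
a=snapshot("wrist"); cv2.imwrite(f"pics/w6.png",a["frame"])
```

```text
10.3667 [ 525.53925532 -197.73923823   50.33145254] [-0.54815416  0.41993574  6.3238904 ] [ 0.16314643  0.17722753 -0.04646104] 15.015898638321787 [ -25.9   10.8  101.4    0.    67.7 -118.4] [[0.002, -0.044, 0.999], [-0.001, 0.999, 0.044], [-1.0, -0.001, 0.002]]
```

View pics/w6.png

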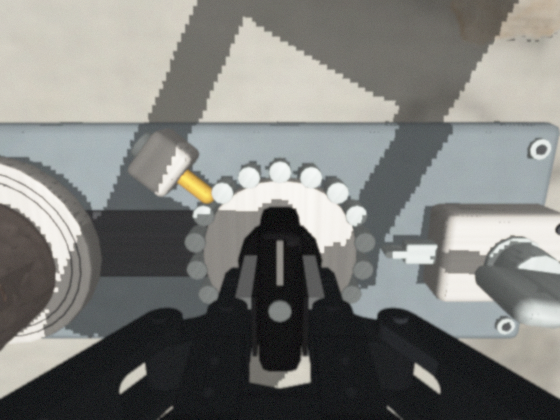

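{"fn": "drive_tool", "kwargs": {
  "deltas": [
    [255,0,0,0,0.03,0,0],
    [255,0,0,0,0.08,0,0],
    [255,0,0,0,0.13,0,0],
    [255,0,0,0,0.18,0,0],
    [255,0,0,0,0.23,0,0],
    [255,0,0,0,0.28,0,0],
    [255,0,0,0,0.32,0,0],
    [255,0,0,0,0.345,0,0],
    [255,0,0,0,0.349,0,0],
    [255,0,0,0,0.349,0,0]
  ]
}}

```text
time: 11.25
tool_pos: [525.9, -198.1, 50.4]
tcp_rot: [-10.8, 89.8, -28.3]
ft_force: [0.6, -1.6, 6.2]
finger_gap: 15.1
```

```bash
cat > look.py <<'E'
import sys
from bench import snapshot,sense
from h import *
st=sense(); R=Rt(st);print(st["time"],st["tool_pos"].round(1),st["ft_force"].round(1),st["wrist_torque"].round(3),st["finger_gap"].round(1),st["joint_pos"].round(1),"heading",np.degrees(np.arctan2(R[1,1],R[0,1])))
a=snapshot("wrist"); cv2.imwrite(f"pics/w{sys.argv[1]}.png",a["frame"])
E
python3 look.py 7
```

```text
Traceback (most recent call last):
  File "look.py", line 4, in <module>
    st=sense(); R=Rt(st);print(st["time"],st["tool_pos"].round(1),st["ft_force"].round(1),st["wrist_torque"].round(3),st["finger_gap"].round(1),st["joint_pos"].round(1),"heading",np.degrees(np.arctan2(R[1,1],R[0,1])))
                                                                                                                      ^^^^^^^^^^^^^^^^^^^^^^
AttributeError: 'float' object has no attribute 'round'
```

```bash
sed -i 's/st\["finger_gap"\].round(1)/st["finger_gap"]/' look.py; python3 look.py 7
```

```text
11.25 [ 525.9 -198.1   50.4] [ 0.6 -1.6  6.2] [-0.174 -0.129  0.048] 15.131251423653257 [-25.9  10.8 101.4  -0.   67.7 -98.4] heading 72.52838496462256
```

View pics/w7.png

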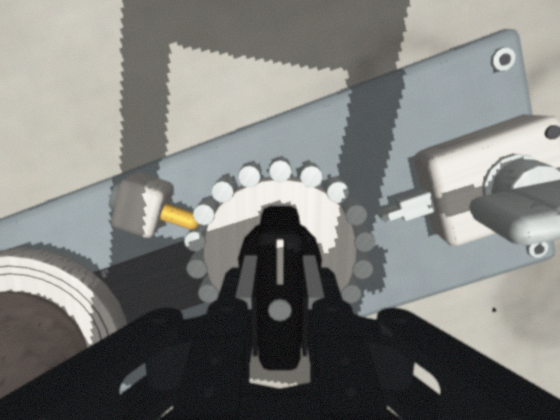

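First click: the wheel followed the grip, so the pins sit at the same image positions. The plunger rests between two pins again and the torque is near zero. On to the second.

{"fn": "drive_tool", "kwargs": {
  "deltas": [
    [255,0,0,0,0.03,0,0],
    [255,0,0,0,0.08,0,0],
    [255,0,0,0,0.13,0,0],
    [255,0,0,0,0.18,0,0],
    [255,0,0,0,0.23,0,0],
    [255,0,0,0,0.28,0,0],
    [255,0,0,0,0.32,0,0],
    [255,0,0,0,0.345,0,0],
    [255,0,0,0,0.349,0,0],
    [255,0,0,0,0.349,0,0]
  ]
}}

```text
time: 12.13
tool_pos: [525.7, -198.4, 50.4]
tcp_rot: [0.5, 89.8, -37.0]
ft_force: [0.1, -2.3, 6.6]
finger_gap: 15.3
```

```bash
python3 look.py 8
```

```text
12.1333 [ 525.7 -198.4   50.4] [ 0.1 -2.3  6.6] [-0.501 -0.004  0.103] 15.346349993099238 [-25.9  10.8 101.4  -0.   67.7 -78.4] heading 52.52585387950295
```

{"fn": "drive_tool", "kwargs": {
  "deltas": [
    [255,0,0,0,0.03,0,0],
    [255,0,0,0,0.08,0,0],
    [255,0,0,0,0.13,0,0],
    [255,0,0,0,0.18,0,0],
    [255,0,0,0,0.23,0,0],
    [255,0,0,0,0.28,0,0],
    [255,0,0,0,0.32,0,0],
    [255,0,0,0,0.345,0,0],
    [255,0,0,0,0.349,0,0],
    [255,0,0,0,0.349,0,0]
  ]
}}

```text
time: 13.02
tool_pos: [525.5, -198.6, 50.4]
tcp_rot: [9.7, 89.8, -47.7]
ft_force: [-1.2, -3.5, 7.0]
finger_gap: 15.2
```

```bash
python3 look.py 9
python3 - <<'E'
from bench import snapshot
import cv2
a=snapshot("scene")["frame"];cv2.imwrite("pics/s9.png",cv2.resize(a[80:320,180:440],None,fx=2.4,fy=2.4))
E
```

```text
13.0167 [ 525.5 -198.6   50.4] [-1.2 -3.5  7. ] [-0.636  0.298  0.029] 15.194308639124596 [-2.590e+01  1.080e+01  1.014e+02 -1.000e-01  6.770e+01 -5.840e+01] heading 32.53139109349082
```

View pics/w8.png

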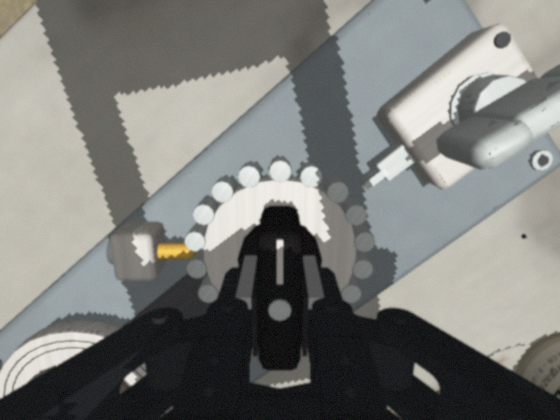

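View pics/w9.png

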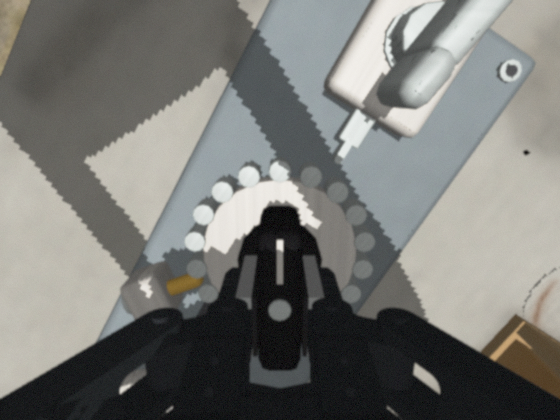

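View pics/s9.png

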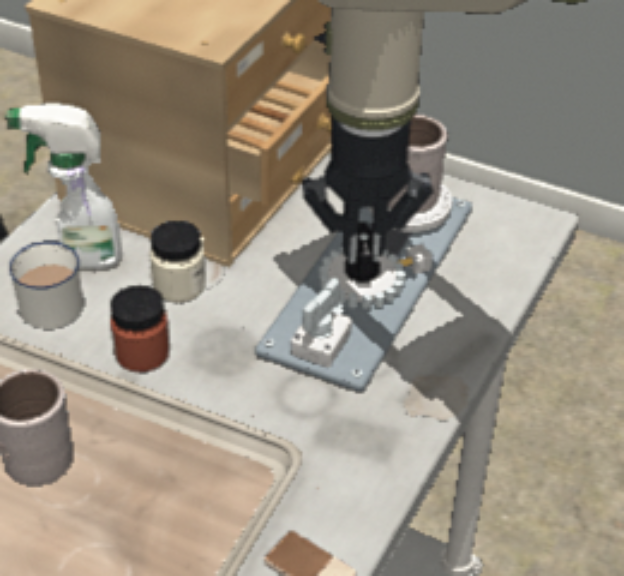

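Both clicks went through. The wheel stayed locked to the grip, with 60.0° turned in total and about 0.03 N m left. One last look at the tumbler, jars and tile from the top.

Run:
```python
from bench import snapshot
import cv2
a=snapshot("top")["frame"];cv2.imwrite("pics/t10.png",cv2.resize(a[90:290,170:430],None,fx=3,fy=3))
```

```text
(no output)
```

View pics/t10.png

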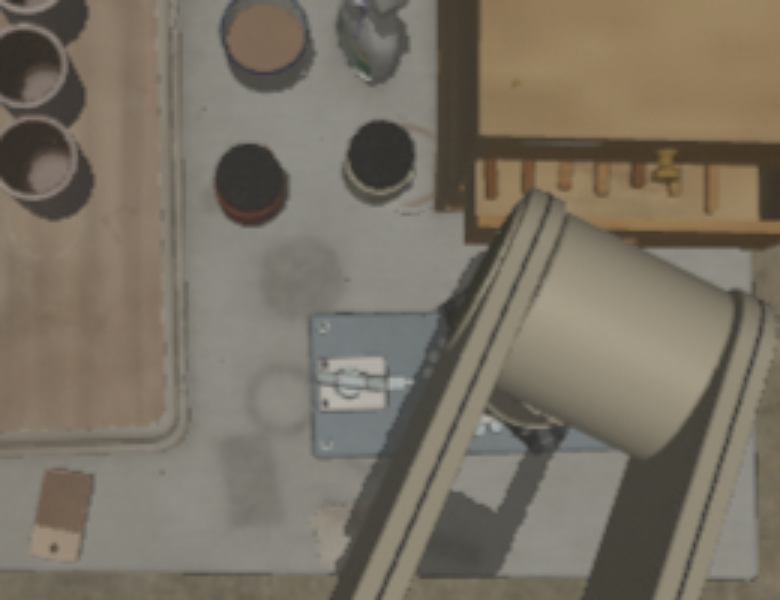

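```bash
python3 -c "
from bench import hand_in
print(hand_in())"
```

```text
the job is handed in; nothing more can be done
None
```

The tumbler is turned to its next facet and the job is handed in, at about 13 s of the 70 s allowed. The gripper is still holding the knob at the third stop.

- **Wing nut:** I turned it 1.40 rad (80°) anticlockwise and let go. The wrist pictures show the lock bar's tip clear of the pin wheel, with no contact while the wheel turned.
- **Index knob:** I turned it clockwise in three separate 20° steps, stopping at each one. The tool turned from 92.5° to 32.5°, which is 60.0°. In every picture the wheel pins kept their place relative to the gripper, so the grip did not slip. At the third stop the gripper reads 15.2 mm on the 16 mm bar and the leftover torque is about 0.03 N m.
- **Forces:** the highest reading I took was about 8 N. Forces were read only at the end of each move, so brief peaks in between would not show.
- **Surroundings:** the jars and the tile look unmoved in the last top and scene pictures. The tumbler stands upright on its wheel head in the scene view, partly hidden by the gripper. The arm hides it completely from above, so I did not measure its centring at the end.

No check failed. My position estimates for the knob and nut differed by 1–2 mm between views, within the stated calibration error.

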